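# Collapse the telescopic pocket lamp and clip it on its charging rail

### The arm

A 7-joint arm with a two-finger parallel gripper is mounted at the origin on the work surface. World frame = base frame: x ahead of the robot, y to its left, z up, the work surface at z = 0. Lengths are in mm, angles in degrees, forces in N, time in s.
With the tool pointing down it reaches from about 400 to 850 mm from the base axis. Payload 6.9 kg.
Tool frame: the origin (TCP) lies on the centre line of the jaws, within the pads' length; the fingertips stand 19 mm ahead of it and the grasp point (between the pads) is the TCP; z points along the fingers, y is the line along which they close (so a half turn about z gives the same grasp; the last joint's range is limited). The gripper opens to 85 mm and grips with 20 to 120 N. Pads are 22 mm wide; open, the fingers measure 114 mm over their backs; the gripper's body (76 mm by 85 mm) begins 54 mm behind the grasp point. The pads swing forward as they close: fully open they stand 13 mm farther back than shut.
Start: joints at [-62.882, 29.078, -13.613, 85.955, 7.202, 65.827, -8.869], TCP at [224.745, 583.182, 221.475] pointing down, gripper open.
Joint ranges: [-176.47, 176.47], [-13.61, 117.27], [-81.72, 77.17], [0.22, 143.17], [-87.28, 267.28], [10, 112.55], [-165.47, 165.47]. Speed limits (degrees/s): [136.94, 136.94, 180, 180, 180, 180, 180].

### API

Orientations are given as a 3x3 rotation matrix whose columns are the frame's x, y, z axes.
In Python, from cell import bot gives the robot as it stands.
- The arm moves only by the tool step_arm, never from a script. Its argument "increments" is a list of rows, each a list of 3 entries, a list of its own where there are three numbers: the shift along the tool's x, y, z in mm, then the turn about the tool's z in rad, then the finger opening in mm, from 0 to 85.4. In form: [[[x, y, z], roll, fingers], ...]. A call has 1 to 12 rows; each row is the pose to reach, as a shift and turn from the pose commanded when the call began, along the tool's axes at that moment; what a row does not reach only later rows make up. A row lasts 1/8 s, in which the tool goes at most 62.5 mm and 10.7 degrees, less where a joint would pass 70% of its speed; a pose out of reach is approached as far as the arm can. A call with a gripper value outside its range is refused whole. The fingers move at their own pace and stop on an object; "squeeze" is the grip in N (left out, the last holds). Time passes only in rows, so rows that repeat a pose let the fingers close. It gives the time, the measured TCP pose, the force, the opening and the grip force at its end, in the units of the state.
- bot.state(): the state, without advancing time (a new reading comes with each control period).
- bot.camera(name): name is "side" or "top" or "wrist"; returns (picture, depth): 400x640x3 uint8, blue, green, red; 400x640 float32, mm along the optical axis (not along the pixel's ray), 0 where there is no reading.
- bot.camera_info(name): a dict with "intrinsics" (3x3 intrinsics, pixels), "R" (3x3) and "t" (3): a world point X has camera coordinates R X + t. Camera axes: x right, y down, z forward; pixel columns grow to the right and rows downward; lengths in mm; the calibration is good to about 2 mm. A picture is of the moment at which its call begins: read the wrist's pose just before it. camera_info takes no time and is no camera call; for the wrist camera it gives the pose at the moment of the call.
- bot.hand_in(): hands the job in; it is judged then, once.
Trained networks look in the newest picture that a camera, given by its name, has taken for a name from the list of things; names that differ only in an ending like _2 or _b are one class to them, and where a whole thing is asked for, a point or a joint stands for the part that bears it (a point fixed in the world has none). Each returns a list of dicts, best first, with "score" (0 to 1); they miss things now and then, are a little off and sometimes report something else, mostly with a low value. They report only what shows in the picture. A call takes as long as a camera call. They do not tell look-alikes from the thing itself.
- bot.look_for(camera, query): "extent" ([left, top, width, height] in pixels, round what is visible of it).
- bot.cut_out(camera, query): "mask" (400x640 bool, what is visible of it) and "extent" ([left, top, width, height] in pixels, round what is visible of it).
- bot.mark_of(camera, query): "location" ([column, row] in pixels: a listed point, or the origin of a listed thing).
The state is a dict: "time_s": time; "q": joint angles; "joint_vel": joint speeds; "effort": joint torques, N m; "position": TCP position; "orientation": TCP orientation; "wrist_force": force on the tool from outside, world axes, zero at the start; "wrist_torque": the same for the moment, N m; "width": finger opening in mm; "gripper_force": force on a finger pad.
Only numpy, scipy, OpenCV 4.12 (cv2) and the standard library are available. Lean on these libraries where they do the work, as an engineer would, in place of code of your own. Each camera call takes 0.05 s, during which the arm holds its last target. There are 200 camera calls.

### The job

Put the pocket lamp away. Set it down with its back end against the two posts of the bench stop and let go, then push its telescoping tubes fully home, the inner one first and then the middle one. Take the lamp again and put it on the charging rail: hook its orange lip under the rail's bar with the lamp tilted, then rock it down flat until the sprung blue tongue clicks over its yellow foot, and leave it there with the tubes still home and the other things on the bench undisturbed.

Things in the scene. Friction and masses are not known exactly. Their poses are not given: they have to be found in the camera images.
- lamp: Loose pocket lamp, about 0.36 kg, standing upright on the mat. Origin on its underside; black housing x -28..22, y -26..26, z 0..36 mm. Two telescoping tubes slide out of its +x end, axis at y 0, z 20. Orange lip on the +y side, yellow foot on the -y side. With both tubes home it is 62 mm long (x -28..34) and can be gripped lengthwise, between its flat back end and its red head.
- lamp_mid (a joint): Middle tube (23 mm thick, with a 27 mm collar, 4 long, at its front): how far it stands out of the housing, m. 0 fully home, 0.040 fully out; starts at 0.030 to 0.040. It takes about 8 N to slide and stays where it is left.
- lamp_inner (a joint): Inner tube (16 mm thick, carries the red head): how far it stands out of the middle tube, m. 0 fully home (head on the collar), 0.036 fully out; starts at 0.026 to 0.036. It takes about 3.5 N to slide and stays where it is left, so a push on the head drives it home first, and only then the middle tube.
- lamp_face (a point): Centre of the flat white front face of the red head (28 mm across, 8 thick) at the lamp's tip; in the lamp's frame x = 34 mm + lamp_mid + lamp_inner, y 0, z 20 mm.
- lamp_lip (a point): Middle of the outer edge of the orange lip, at (-3, 39, 2.5) mm in the lamp's frame. The lip is a plate along the housing's bottom: x -23..17, y 26..39, z 0..5 mm.
- lamp_foot (a point): Middle of the outer edge of the yellow foot, at (-3, -34, 2.5) mm in the lamp's frame. The foot is a plate along the housing's bottom: x -23..17, y -26..-34, z 0..5 mm.
- bench_stop: Fixed stop: two aluminium posts, 34 mm high, rubber faces to +x. Its frame is the one the lamp has when it stands against it: origin on the mat, x from the posts towards the lamp's head. Posts x -47..-28, y 16..32 and -32..-16 mm: a finger fits in the gap between them. A 2 mm plate lies behind x -36. Thin yellow lines on the mat at y +-44 flank the lamp's place.
- rail: Fixed white charging rail, 150 (x) x 104 (y) mm, origin on the mat under its centre, axes parallel to those of a lamp seated on it. Floor at z 8 mm. Bar along the +y side, blue tongue on the -y side, 8 mm high cheeks on the floor at x +-70. A seated lamp is level, underside at z 8, y within 3 mm of 0, x within some 15 mm of the centre, lip under the bar and foot under the tongue.
- rail_bar (a point): Middle of the lower inner edge of the rail's overhanging dark steel bar, at (0, 34, 19) mm in the rail's frame. The bar covers y 34..48, z 19..24 mm all along the rail; under it a wall at y 42 closes the slot, which is 11 mm high (z 8..19).
- rail_tongue (a joint): Blue sprung tongue, 50 mm wide, centred: travel away from the lamp (-y of the rail), m. 0 at rest, 0.010 fully back; spring 1.5 to 4.5 N. Nose out to y -29.5 at z 14.5..18 mm, above it a slope back to y -39.5 at z 38. Rocked down (some 10 N on the foot's side), the foot pushes it back by the slope, passes, and it springs back over the foot.
- phone: Bystander: dark phone, 146 x 72 x 8, lying flat; sizes in mm, origin at its underside's centre. Leave it alone.
- screwdriver: Bystander: red-handled screwdriver, 150 long, 26 thick, lying; sizes in mm, origin at its underside's centre. Leave it alone.
- screw_jar: Bystander: small jar with blue cap, 40 across, 45 high; sizes in mm, origin at its underside's centre. Leave it alone.
- cleaner: Bystander: white bottle with red cap, 40 across, 85 high; sizes in mm, origin at its underside's centre. Leave it alone.
- battery: Bystander: flat grey battery pack, 85 x 55 x 7; sizes in mm, origin at its underside's centre. Leave it alone.
- tweezers: Bystander: steel tweezers with a black end, 125 long, 8 high, lying; sizes in mm, origin at its underside's centre. Leave it alone.
Not all that is in view belongs to the job. Several things have the shape of the lamp; the one meant has the colours described above. Leave any green look-alike of the bench_stop alone.

How it is judged (in metres and radians):
On the way, in this order (a step that is already met when the one before it is completed fails the run):
1. the lamp stands upright with its back end against the posts of the bench stop (within 12 mm of them, 10 mm of centre and 0.15 rad), let go, its middle tube still out (x of lamp in the frame of bench_stop between -0.004 and 0.012 m and y of lamp in the frame of bench_stop between -0.01 and 0.01 m and angle between the x axis of lamp and the x axis of bench_stop, either way round below 0.15 rad and angle between lamp's own z axis and vertical below 0.06 rad and contact force between the fingers and lamp below 0.2 N and value of joint lamp_mid above 0.02 m and value of joint lamp_inner above 0.015 m), for 0.1 s.
2. the inner tube is home (within 2.5 mm) while the middle tube is still out by more than 8 mm, the lamp at the stop (value of joint lamp_inner below 0.0025 m and value of joint lamp_mid above 0.008 m and x of lamp in the frame of bench_stop between -0.004 and 0.012 m and y of lamp in the frame of bench_stop between -0.01 and 0.01 m and angle between the x axis of lamp and the x axis of bench_stop, either way round below 0.15 rad and angle between lamp's own z axis and vertical below 0.06 rad), for 0.05 s.
3. both tubes are home (within 2.5 mm), the lamp at the stop (value of joint each of lamp_inner, lamp_mid below 0.0025 m and x of lamp in the frame of bench_stop between -0.004 and 0.012 m and y of lamp in the frame of bench_stop between -0.01 and 0.01 m and angle between the x axis of lamp and the x axis of bench_stop, either way round below 0.15 rad and angle between lamp's own z axis and vertical below 0.06 rad), for 0.1 s.
4. the lip is hooked under the bar while the lamp is tilted by more than 0.12 rad (y of lamp_lip in the frame of rail between 0.0345 and 0.044 m and z of lamp_lip in the frame of rail between 0.006 and 0.0185 m and x of lamp_lip in the frame of rail between -0.06 and 0.06 m and angle between lamp's own z axis and vertical between 0.12 and 0.7 rad and z of lamp_foot in the frame of rail above 0.015 m), for 0.05 s.
At the end, for the whole second after the job is handed in: The lamp sits level (within 0.06 rad) and still on the rail's floor between its cheeks, the lip at least 1.5 mm under the bar, the foot down (its edge's middle within 2 mm of its seated height) under the tongue, which has sprung back to within 3 mm of rest; both tubes are home within 2.5 mm (value of joint each of lamp_inner, lamp_mid below 0.0025 m and y of lamp_lip in the frame of rail between 0.0355 and 0.043 m and z of lamp_lip in the frame of rail between 0.008 and 0.0135 m and z of lamp_foot in the frame of rail between 0.008 and 0.0125 m and x of lamp in the frame of rail between -0.045 and 0.04 m and angle between lamp's own z axis and vertical below 0.06 rad and value of joint rail_tongue below 0.003 m and linear speed of lamp below 0.01 m/s); the robot touches nothing.
It fails at once if a bystander (phone, screwdriver, jar, bottle, battery or tweezers) is moved by more than 20 mm (distance of any of phone, screwdriver, screw_jar, cleaner, battery, tweezers from where it was at the start of the episode above 0.02 m).
It also fails if it takes over 64 s, if anything falls off the work surface, if the arm or the gripper's body presses on something with over 40 N, if the wrist force passes 120 N, or if a joint passes its speed limit or range.

## Working session

There is one attempt and no reset: what is moved stays moved. The work goes in short steps, Python scripts to look and compute and a tool call to move; the robot and the scene stay as the last step left them, time stands still between calls to the robot, and variables do not carry over. Pictures are saved under pics/ and viewed, at most 10 in all, crops included, and the job is handed in when it is done.

Besides the shell and the picture viewer there is one more tool, called after "Call:" as name(argument=value, ...) on one line, values as JSON. step_arm: Moves the arm, as the interface text tells. Its arguments: {"type":"object","properties":{"increments":{"type":"array"},"squeeze":{"type":"number"}},"required":["increments"]}

```bash
mkdir -p pics; cat > h.py <<'E'
import numpy as np, cv2
from cell import bot
def w(cam,px,d=None,z=None):
    """pixel -> world with depth d or on plane z"""
    i=bot.camera_info(cam);K=np.array(i["intrinsics"]);R=np.array(i["R"]);t=np.array(i["t"])
    r=np.linalg.solve(K,[px[0],px[1],1.])
    if d is not None: return R.T@(r*d-t)
    o=-R.T@t; v=R.T@r
    return o+v*(z-o[2])/v[2]
E
python3 - <<'E'
from h import *
s=bot.state();print(s['position'],np.round(s['orientation'],3).tolist(),s['time_s'])
for c in ['top','side']:
    im,d=bot.camera(c);cv2.imwrite(f'pics/{c}0.png',im);np.save(f'{c}0.npy',d)
    for q in ['lamp','bench_stop','rail']:
        print(c,q,[(np.round(r['score'],2),np.round(r['extent']).tolist()) for r in bot.look_for(c,q)])
    for q in ['lamp','lamp_face','lamp_lip','lamp_foot','bench_stop','rail','rail_bar']:
        print(c,q,[(np.round(r['score'],2),np.round(r['location'],1).tolist()) for r in bot.mark_of(c,q)])
E
```

```text
[224.61236739 582.70422725 220.62473505] [[-0.933, 0.36, -0.001], [0.36, 0.933, -0.002], [-0.0, -0.002, -1.0]] 0.0
top lamp [(np.float64(0.97), [260.0, 256.0, 36.0, 34.0]), (np.float64(0.97), [316.0, 248.0, 30.0, 36.0]), (np.float64(0.85), [278.0, 203.0, 60.0, 32.0]), (np.float64(0.55), [163.0, 164.0, 83.0, 62.0]), (np.float64(0.42), [274.0, 116.0, 68.0, 34.0])]
top bench_stop [(np.float64(0.96), [382.0, 188.0, 24.0, 42.0]), (np.float64(0.55), [426.0, 122.0, 33.0, 33.0])]
top rail []
top lamp [(np.float64(0.89), [274.0, 274.8]), (np.float64(0.8), [291.4, 222.7]), (np.float64(0.72), [330.6, 268.1]), (np.float64(0.32), [333.1, 207.6])]
top lamp_face [(np.float64(0.61), [330.4, 207.9]), (np.float64(0.49), [338.9, 275.6]), (np.float64(0.49), [304.9, 133.7]), (np.float64(0.44), [284.2, 287.7])]
top lamp_lip [(np.float64(0.89), [283.6, 202.0]), (np.float64(0.81), [291.8, 259.7]), (np.float64(0.56), [337.7, 251.0])]
top lamp_foot [(np.float64(0.87), [322.4, 282.3]), (np.float64(0.62), [263.3, 279.9]), (np.float64(0.6), [293.2, 230.0])]
top bench_stop [(np.float64(0.94), [418.3, 210.8]), (np
[... 586 characters left out ...]
 (np.float64(0.91), [255.7, 226.9]), (np.float64(0.77), [282.6, 252.3])]
side lamp_face [(np.float64(0.64), [247.5, 230.5]), (np.float64(0.44), [288.5, 259.6]), (np.float64(0.42), [331.1, 222.9])]
side lamp_lip [(np.float64(0.86), [266.4, 223.9]), (np.float64(0.7), [300.7, 251.4]), (np.float64(0.59), [272.0, 154.4]), (np.float64(0.55), [310.1, 193.8])]
side lamp_foot [(np.float64(0.95), [295.3, 217.6]), (np.float64(0.76), [271.1, 257.0]), (np.float64(0.71), [241.0, 219.1]), (np.float64(0.53), [281.6, 145.1])]
side bench_stop [(np.float64(0.73), [475.9, 275.9]), (np.float64(0.72), [382.4, 279.2])]
side rail [(np.float64(0.87), [275.0, 156.3])]
side rail_bar [(np.float64(0.6), [280.6, 146.5])]
```

```bash
python3 - <<'E'
import cv2
a=cv2.imread('pics/top0.png')[90:310,140:480];b=cv2.imread('pics/side0.png')[110:310,200:520]
a=cv2.resize(a,None,fx=2.3,fy=2.3,interpolation=cv2.INTER_CUBIC);cv2.imwrite('pics/a.png',a)
b=cv2.resize(b,None,fx=2.4,fy=2.4,interpolation=cv2.INTER_CUBIC);cv2.imwrite('pics/b.png',b)
E
```

```text
(no output)
```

View pics/a.png

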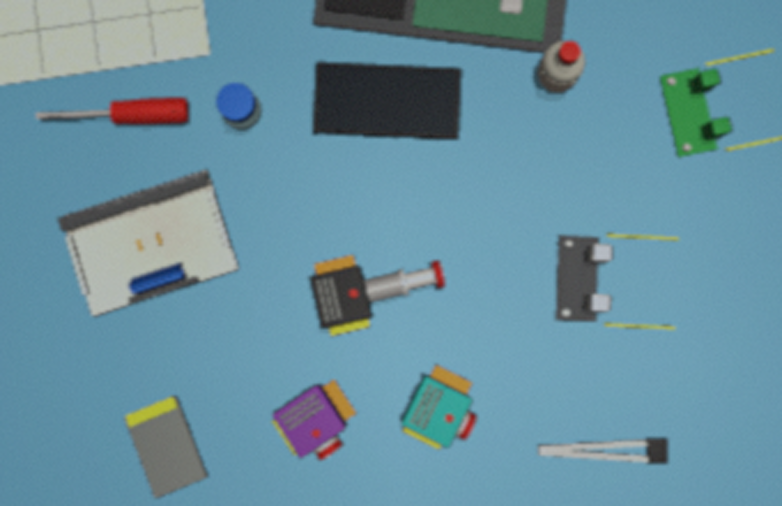

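View pics/b.png

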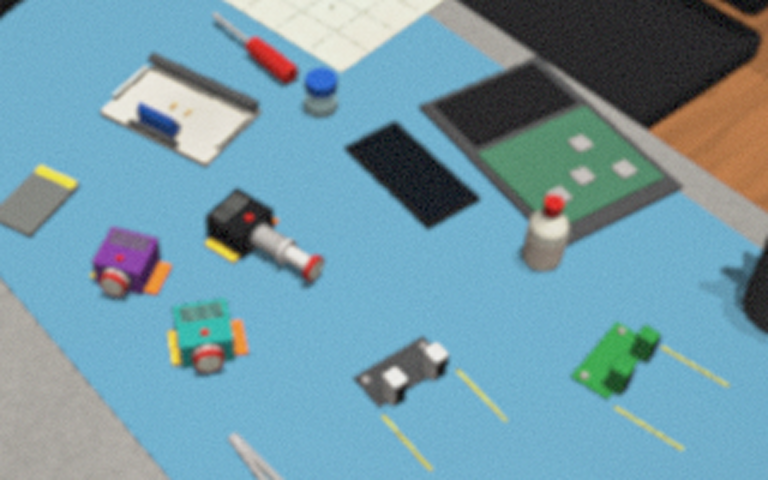

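The black lamp is at about px (288,218) in the top picture with its head pointing right. The grey stop is at px (395,210), opening right, and the rail is at px (205,195) with its bar up-left. The purple and teal lamps and the green stop are decoys.

```bash
python3 - <<'E'
from h import *
i=bot.camera_info('top');print(np.round(i['R'],3).tolist(),np.round(i['t'],0),np.round(np.diag(i['intrinsics'])))
ex={'lip':((283.6,202),2.5),'foot':((293.2,230),2.5),'face':((330.4,207.9),20),'orig':((291.4,222.7),0),
 'stop':((418.3,210.8),0),'rail':((206.1,193.3),0),'bar':((194.2,181.5),19)}
P={k:w('top',p,z=z) for k,(p,z) in ex.items()}
for k,v in P.items(): print(k,np.round(v,1))
def ang(v): return np.degrees(np.arctan2(v[1],v[0]))
print('lamp yaw by lip-foot',ang(P['lip']-P['foot'])-90,'by face',ang(P['face']-(P['lip']+P['foot'])/2))
c=lambda x,y:(140+x/2.3,90+y/2.3)
for n,q,z in [('postU',(601,253),34),('postL',(601,303),34),('lineU1',(608,236),0),('lineU2',(679,238),0),('lineL1',(606,325),0),('lineL2',(675,328),0),
 ('barL',(60,219),24),('barR',(208,174),24),('railBL',(93,315),8),('railBR',(238,268),8),('jar',(236,97),45),('phone',(388,101),8),('cleaner',(568,52),85),('batt',(166,447),7),('purple',(312,420),36),('teal',(437,408),36)]:
    print(n,np.round(w('top',c(*q),z=z),1))
E
```

```text
[[-0.026, -1.0, -0.005], [-0.997, 0.026, -0.067], [0.067, 0.003, -0.998]] [  1. 533. 937.] [428. 428.   1.]
lip [539.   61.6   2.5]
foot [475.   41.2   2.5]
face [521.9 -43.7  20. ]
orig [491.7  45.1   0. ]
stop [ 511.3 -243.5    0. ]
rail [563.7 238.2   0. ]
bar [589.1 259.7  19. ]
lamp yaw by lip-foot -72.31783909841319 by face -81.11596381938429
postU [ 534.5 -199.2   34. ]
postL [ 486.8 -197.4   34. ]
lineU1 [ 553.5 -213.5    0. ]
lineU2 [ 549.7 -283.5    0. ]
lineL1 [ 465.7 -208.     0. ]
lineL2 [ 461.1 -275.7    0. ]
barL [581.7 321.   24. ]
barR [621.9 177.   24. ]
railBL [488.3 294.6   8. ]
railBR [530.8 152.    8. ]
jar [691.9 145.1  45. ]
phone [692.8   0.8   8. ]
cleaner [ 715.9 -166.2   85. ]
batt [358.6 224.5   7. ]
purple [383.6  79.4  36. ]
teal [391.9 -38.7  36. ]
```

Call:
step_arm(increments=[[[-60,-50,0],0.15,85],[[-110,-95,0],0.3,85],[[-155,-135,0],0.45,85],[[-200,-175,0],0.6,85],[[-245,-213,0],0.75,85],[[-290,-252,0],0.9,85],[[-335,-291,0],0.96,85],[[-380,-330,0],0.96,85],[[-420,-365,0],0.96,85],[[-455,-395,0],0.96,85],[[-455,-395,0],0.96,85]])

```text
time_s: 2.48
position: [508.6, 46.8, 221.6]
orientation: [[-0.234, 0.972, 0.001], [0.972, 0.234, -0.002], [-0.002, 0.001, -1.0]]
wrist_force: [-0.4, 0.3, 0.4]
width: 85.3
gripper_force: 0.0
```

```bash
cat >> h.py <<'E'
def snap(n):
    im,d=bot.camera('wrist');cv2.imwrite(f'pics/{n}.png',im);np.save(f'{n}.npy',d);return im,d
def marks(qs,zs,cam='wrist',k=3):
    o={}
    for q,z in zip(qs,zs):
        o[q]=[(round(float(r['score']),2),np.round(r['location']).astype(int).tolist(),np.round(w(cam,r['location'],z=z),1)[:2].tolist()) for r in bot.mark_of(cam,q)[:k]]
        print(q,o[q])
    return o
def st():
    s=bot.state();print('t',s['time_s'],'pos',np.round(s['position'],1),'R',np.round(s['orientation'],3).tolist(),'F',np.round(s['wrist_force'],1),'w',s['width'],s['gripper_force'],'q',np.round(s['q'],0))
    return s
E
python3 - <<'E'
from h import *
st();im,d=snap('w1');st()
marks(['lamp','lamp_face','lamp_lip','lamp_foot'],[0,20,2.5,2.5])
E
```

```text
t 2.475 pos [508.6  46.8 221.6] R [[-0.234, 0.972, 0.001], [0.972, 0.234, -0.002], [-0.002, 0.001, -1.0]] F [-0.4  0.3  0.4] w 85.33362172358936 0.0 q [-15.  19.   9. 103.  -3.  58.   9.]
t 2.525 pos [507.7  49.5 221.4] R [[-0.237, 0.971, 0.0], [0.971, 0.237, -0.0], [-0.0, -0.0, -1.0]] F [-0.4  0.5 -0.7] w 85.03977242019737 0.0 q [-15.  19.   9. 103.  -3.  58.   9.]
lamp [(0.87, [311, 169], [497.5, 53.9]), (0.69, [210, 217], [387.2, -37.2]), (0.67, [213, 116], [374.7, 86.6])]
lamp_face [(0.75, [183, 128], [350.1, 69.7]), (0.71, [185, 240], [366.9, -65.2]), (0.65, [312, 252], [523.2, -43.7])]
lamp_lip [(0.77, [348, 168], [539.8, 67.9]), (0.7, [235, 235], [422.5, -53.0]), (0.69, [234, 152], [404.1, 53.5])]
lamp_foot [(0.67, [283, 165], [463.5, 52.0]), (0.58, [206, 87], [362.8, 117.1]), (0.56, [186, 199], [355.9, -18.4])]
```

View pics/w1.png

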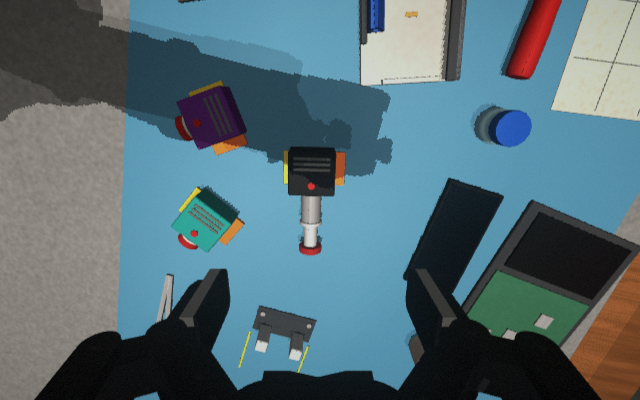

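The wrist picture shows the lamp's housing at (312,170) with its tube running down to the head at (311,248). I'll measure it from depth.

```bash
cat >> h.py <<'E'
def cloud(d,cam='wrist'):
    i=bot.camera_info(cam);K=np.array(i["intrinsics"]);R=np.array(i["R"]);t=np.array(i["t"])
    v,u=np.mgrid[:400,:640];p=np.stack([(u-K[0,2])/K[0,0]*d,(v-K[1,2])/K[1,1]*d,d],-1)
    return (p-t)@R   # = R.T (p-t)
def rect(P,m):
    q=P[m][:,:2].astype(np.float32)
    n=cv2.minAreaRect(q);return n,len(q)
E
python3 - <<'E'
from h import *
d=np.load('w1.npy');P=cloud(d)
box=np.zeros((400,640),bool);box[135:265,275:352]=1
m=box&(d>0)&(P[...,2]>32)&(P[...,2]<42);m2=cv2.morphologyEx(m.astype(np.uint8),cv2.MORPH_OPEN,np.ones((5,5)))>0
print('top',rect(P,m2),np.median(P[m2][:,2]),P[m2].mean(0))
im=cv2.imread('pics/w1.png').astype(int);b,g,r=im[...,0],im[...,1],im[...,2]
red=box&(r>120)&(g<70)&(b<80);red[:215]=0
print('head',red.sum(),P[red&(d>0)].mean(0),P[red&(d>0)].min(0))
for n,mm in [('lip',(r>150)&(g>70)&(g<150)&(b<90)),('foot',(r>130)&(g>130)&(b<90))]:
    mm=mm&box&(d>0)&(P[...,2]<9);print(n,mm.sum(),rect(P,mm))
# stop posts
b2=np.zeros_like(box);b2[300:372,225:330]=1
mm=b2&(d>0)&(P[...,2]>29)&(P[...,2]<39)
n,l,s,c=cv2.connectedComponentsWithStats(mm.astype(np.uint8))
for k in range(1,n):
    if s[k,4]>20: print('post',s[k],P[l==k].mean(0))
y=b2&(r>150)&(g>150)&(b<110);n,l,s,c=cv2.connectedComponentsWithStats(y.astype(np.uint8),connectivity=8)
E
```

```text
top (((506.370849609375, 20.971755981445312), (51.60002899169922, 125.34490203857422), 12.245091438293457), 2541) 38.54807040466109 [500.04070843  49.24992508  37.94136863]
head 98 [518.44051396 -35.42723894  34.38814642] [507.51139864 -40.88677625  29.0623356 ]
lip 260 (((501.298583984375, 57.18792724609375), (70.90695190429688, 37.670616149902344), 15.485855102539062), 260)
foot 130 (((501.9243469238281, 44.551979064941406), (74.03968811035156, 22.99947166442871), 0.21184474229812622), 130)
post [255 337  14  16 165] [ 488.46890142 -186.98305923   34.97130124]
post [289 345  14  16 162] [ 535.90148641 -190.00438082   34.71855394]
```

Call:
step_arm(increments=[[[8.7,-6.7,50],0.026,85],[[8.7,-6.7,100],0.026,85],[[8.7,-6.7,145],0.026,85],[[8.7,-6.7,180],0.026,85],[[8.7,-6.7,194],0.026,85],[[8.7,-6.7,194],0.026,85],[[8.7,-6.7,194],0.026,40],[[8.7,-6.7,194],0.026,40],[[8.7,-6.7,194],0.026,40],[[8.7,-6.7,194],0.026,40],[[8.7,-6.7,194],0.026,40]], squeeze=50)

```text
time_s: 4.1
position: [498.7, 57.8, 27.6]
orientation: [[-0.215, 0.977, 0.0], [0.977, 0.215, 0.0], [-0.0, 0.0, -1.0]]
wrist_force: [0.1, -0.2, -0.5]
width: 39.8
gripper_force: 0.0
```

```bash
python3 - <<'E'
from h import *
st();im,d=snap('w2');c='side';im,_=bot.camera(c);cv2.imwrite('pics/s2.png',cv2.resize(im[130:330,180:500],None,fx=2.4,fy=2.4,interpolation=cv2.INTER_CUBIC))
E
```

```text
t 4.1 pos [498.7  57.8  27.6] R [[-0.215, 0.977, 0.0], [0.977, 0.215, 0.0], [-0.0, 0.0, -1.0]] F [ 0.1 -0.2 -0.5] w 39.798116370858615 0.0 q [-14.  33.   6. 118.  -7.  29.  10.]
```

View pics/s2.png

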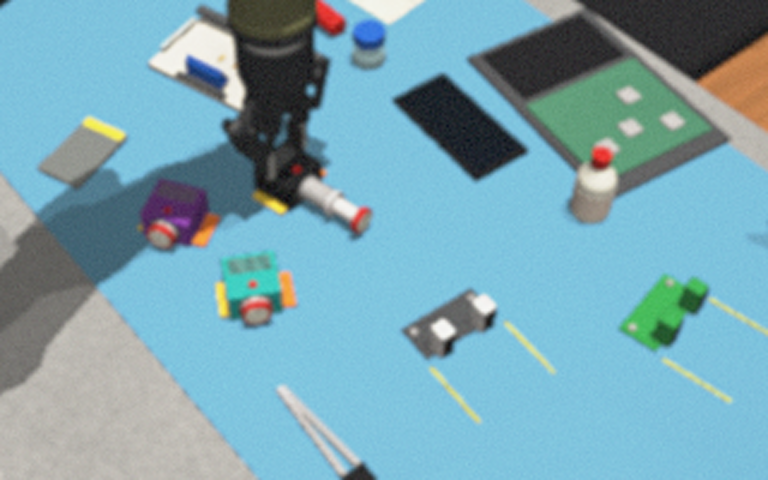

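The gripper is over the back of the lamp, but at 39.8 mm with no force it isn't holding it. I'll check the wrist view.

View pics/w2.png

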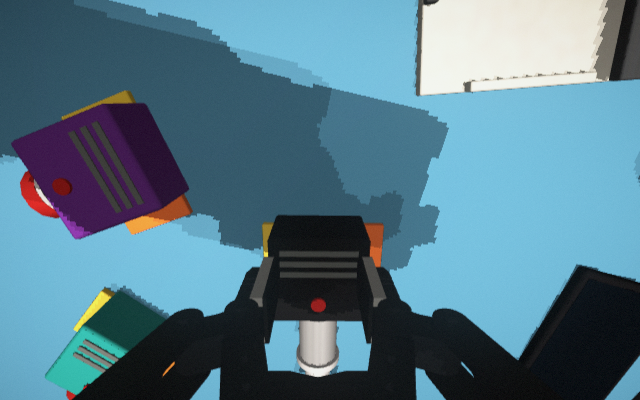

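Call:
step_arm(increments=[[[0,0,0],0,40],[[0,0,0],0,40]])

```text
time_s: 4.45
position: [498.6, 57.8, 27.4]
orientation: [[-0.215, 0.977, -0.0], [0.977, 0.215, -0.0], [-0.0, -0.0, -1.0]]
wrist_force: [-0.3, -0.1, 0.0]
width: 40.8
gripper_force: 0.0
```

The pads flank the housing at (268,290) and (372,290), so I'll close further.

Call:
step_arm(increments=[[[0,0,0],0,20],[[0,0,0],0,20],[[0,0,0],0,20],[[0,0,0],0,20]], squeeze=50)

```text
time_s: 4.95
position: [499.2, 57.8, 28.4]
orientation: [[-0.215, 0.977, 0.001], [0.977, 0.215, 0.0], [-0.0, 0.001, -1.0]]
wrist_force: [-2.6, -0.7, 10.2]
width: 20.1
gripper_force: 5.5
```

```bash
python3 - <<'E'
from h import *
st();im,d=snap('w3');st()
cv2.imwrite('pics/w3c.png',np.vstack([cv2.imread('pics/w2.png')[200:,180:460],im[200:,180:460]]))
E
```

```text
t 4.95 pos [499.2  57.8  28.4] R [[-0.215, 0.977, 0.001], [0.977, 0.215, 0.0], [-0.0, 0.001, -1.0]] F [-2.6 -0.7 10.2] w 20.114844582378698 5.462326832930557 q [-14.  33.   6. 118.  -7.  30.  10.]
t 5.0 pos [499.2  57.8  28.4] R [[-0.215, 0.977, 0.001], [0.977, 0.215, 0.0], [-0.0, 0.001, -1.0]] F [-1.2 -1.  10.9] w 19.704325403947752 5.4605018586153165 q [-14.  33.   6. 118.  -7.  30.  10.]
```

View pics/w3c.png

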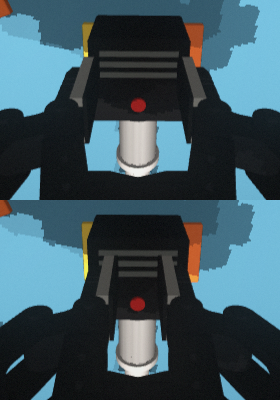

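```bash
python3 - <<'E'
from h import *
d=np.load('w3.npy');P=cloud(d)
s=bot.state();Rt=np.array(s['orientation']);p=np.array(s['position'])
T=lambda uv:(np.round(P[uv[1],uv[0]],0),np.round((P[uv[1],uv[0]]-p)@Rt,0),round(float(d[uv[1],uv[0]])))
for n,uv in dict(backtop=(320,222),slats=(320,265),dot=(319,304),tube=(318,340),padL=(284,275),padL2=(282,310),padR=(352,285),padR2=(357,310),fingL=(250,330),mat=(400,150),bottom=(320,385),lip=(376,245),foot=(266,250)).items(): print(n,*T(uv))
i=bot.camera_info('wrist');R=np.array(i['R']);print('cam in tool',(-R.T@i['t']-p)@Rt,(R@Rt).round(2).tolist())
E
```

```text
backtop [496.  76.  16.] [18.  1. 13.] 178
slats [499.  62.  40.] [  4.   1. -11.] 160
dot [504.  40.  40.] [-19.   0. -12.] 167
tube [510.  10.  34.] [-48.  -0.  -5.] 183
padL [482.  66.  62.] [ 12. -15. -33.] 137
padL2 [484.  67.  86.] [ 12. -13. -58.] 113
padR [510.  72.  69.] [ 12.  14. -41.] 130
padR2 [510.  73.  86.] [ 12.  14. -58.] 114
fingL [474.  65.  97.] [ 13. -23. -69.] 103
mat [532. 124.   2.] [57. 47. 26.] 178
bottom [497.  68. 116.] [ 10.   0. -88.] 86
lip [534.  66.   8.] [ 0. 35. 20.] 191
foot [469.  48.   7.] [ -3. -32.  21.] 193
cam in tool [  84.28375609   -0.39103752 -152.97131996] [[-0.0, 1.0, -0.0], [-0.95, -0.0, -0.32], [-0.32, 0.0, 0.95]]
```

```bash
python3 - <<'E'
from h import *
s=bot.state();Rt=np.array(s['orientation']);p=np.array(s['position'])
i=bot.camera_info('wrist')
for f,us in [('w3',(281,286,356)),('w2',(262,268,374))]:
  d=np.load(f+'.npy');P=cloud(d)
  for u in us:
    print(f,u,[(v,*np.round((P[v,u]-p)@Rt).astype(int).tolist()) for v in range(225,322,6)])
E
```

```text
w3 281 [(225, 19, -21, 8), (231, 19, -20, -1), (237, 19, -19, -8), (243, 16, -19, -10), (249, 13, -19, -10), (255, 10, -19, -11), (261, 6, -19, -11), (267, 8, -18, -19), (273, 11, -17, -31), (279, 12, -16, -36), (285, 12, -15, -40), (291, 12, -15, -45), (297, 11, -15, -48), (303, 12, -14, -54), (309, 13, -14, -58), (315, 12, -13, -60), (321, 13, -13, -64)]
w3 286 [(225, 19, -18, 7), (231, 19, -17, 0), (237, 19, -16, -10), (243, 17, -16, -11), (249, 13, -16, -11), (255, 11, -16, -12), (261, 12, -15, -20), (267, 11, -15, -25), (273, 12, -14, -31), (279, 12, -14, -36), (285, 11, -14, -40), (291, 12, -13, -46), (297, 11, -13, -48), (303, 8, -13, -48), (309, 8, -13, -51), (315, 8, -12, -55), (321, 5, -12, -55)]
w3 356 [(225, 19, 21, 7), (231, 18, 20, 0), (237, 18, 19, -8), (243, 17, 19, -11), (249, 13, 19, -9), (255, 10, 19, -11), (261, 6, 19, -10), (267, 7, 19, -17), (273, 7, 18, -24), (279, 11, 16, -36), (285, 11, 16, -40), (291, 12, 15, -46), (297, 12, 15, -50), (303, 12, 14, -54), (309, 13, 14, -58), (315, 13, 13, -61), (321, 13, 13, -64)]
w2 262 [(225, 14, -33, 20), (231, 9, -34, 22)
[... 297 characters left out ...]
22, -53)]
w2 268 [(225, 13, -30, 21), (231, 10, -30, 20), (237, 5, -30, 21), (243, 17, -25, -11), (249, 12, -26, -9), (255, 10, -25, -10), (261, 12, -24, -21), (267, 12, -23, -27), (273, 12, -22, -31), (279, 11, -22, -36), (285, 12, -21, -41), (291, 11, -20, -44), (297, 9, -20, -45), (303, 7, -20, -46), (309, 5, -20, -47), (315, 2, -20, -47), (321, 0, -20, -48)]
w2 374 [(225, 13, 33, 20), (231, 10, 33, 19), (237, 6, 34, 20), (243, 1, 34, 21), (249, -2, 34, 20), (255, -7, 35, 21), (261, -10, 35, 20), (267, 12, 26, -26), (273, 12, 25, -31), (279, 12, 24, -36), (285, 11, 23, -40), (291, 11, 22, -44), (297, 12, 22, -49), (303, 9, 22, -49), (309, 7, 22, -50), (315, 6, 21, -53), (321, 4, 21, -54)]
```

The depth shows the pads are centred, but the fingertips sit about 30 mm farther back than the stated TCP implies, and they are resting on the housing's top. I'll open, go about 26 mm lower, and close.

Call:
step_arm(increments=[[[0,0,-4],0,85],[[0,0,-4],0,85],[[0,0,-4],0,85],[[0,0,-4],0,85],[[0,0,-4],0,85],[[0,0,12],0,85],[[0,0,25],0,85],[[0,0,25],0,40],[[0,0,25],0,40],[[0,0,25],0,40],[[0,0,25],0,40],[[0,0,25],0,40]], squeeze=50)

```text
time_s: 6.5
position: [498.7, 57.8, 2.8]
orientation: [[-0.215, 0.977, 0.0], [0.977, 0.215, 0.0], [-0.0, 0.0, -1.0]]
wrist_force: [-1.0, -0.9, 5.0]
width: 51.1
gripper_force: 53.7
```

Gripped at 51.1 mm. Next I'll lift and carry the lamp to beyond the stop, then look back at the stop.

Call:
step_arm(increments=[[[0,0,-40],0,40],[[0,0,-95],0,40],[[-40,-8,-120],0.05,40],[[-95,-18,-120],0.1,40],[[-150,-29,-120],0.2,40],[[-205,-40,-120],0.28,40],[[-260,-50,-120],0.28,40],[[-310,-60,-120],0.28,40],[[-350,-68,-120],0.28,40],[[-381,-74,-120],0.28,40],[[-381,-74,-120],0.28,40],[[-381,-74,-120],0.28,40]])

```text
time_s: 8.0
position: [508.1, -329.0, 121.7]
orientation: [[0.063, 0.998, -0.001], [0.998, -0.063, 0.002], [0.002, -0.001, -1.0]]
wrist_force: [0.4, 0.9, -3.7]
width: 51.1
gripper_force: 55.4
```

```bash
python3 - <<'E'
from h import *
st();im,d=snap('w4');P=cloud(d)
print([(r['score'],r['extent']) for r in bot.look_for('wrist','bench_stop')])
marks(['bench_stop'],[0])
m=(d>0)&(P[...,2]>28)&(P[...,2]<40)&(np.abs(P[...,0]-510)<45)&(np.abs(P[...,1]+200)<40)
n,l,s,c=cv2.connectedComponentsWithStats(m.astype(np.uint8))
for k in range(1,n):
    if s[k,4]>20: print('post',s[k],P[l==k].mean(0),cv2.minAreaRect(P[l==k][:,:2].astype(np.float32)))
E
```

```text
t 8.0 pos [ 508.1 -329.   121.7] R [[0.063, 0.998, -0.001], [0.998, -0.063, 0.002], [0.002, -0.001, -1.0]] F [ 0.4  0.9 -3.7] w 51.068488065152266 55.38939356803894 q [23. 33. 13. 97. -9. 51. 36.]
[(0.78, [459.0, 114.4, 120.9, 145.5]), (0.73, [249.2, 3.4, 118.4, 138.2])]
bench_stop [(0.97, [516, 210], [691.7, -352.8])]
post [265  10  25  34 806] [ 488.73020517 -196.27414147   36.06339791] ((488.3197937011719, -195.85372924804688), (19.54484748840332, 16.14346694946289), 85.892333984375)
post [335  11  25  34 786] [ 535.8573166  -199.73629977   36.16625461] ((536.1991577148438, -199.25552368164062), (19.20622444152832, 16.14691925048828), 86.04617309570312)
```

View pics/w4.png

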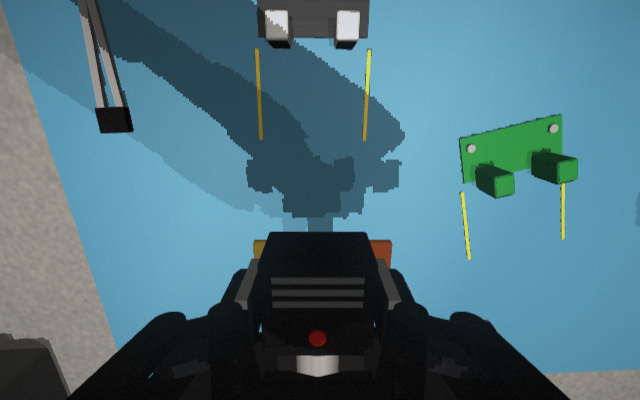

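The posts are at (277,27) and (347,27) px, clear of the held lamp. I'll measure the lamp in the hand.

```bash
python3 - <<'E'
from h import *
d=np.load('w4.npy');P=cloud(d);s=bot.state();Rt=np.array(s['orientation']);p=np.array(s['position'])
Q=(P-p)@Rt
m=(d>0)&(np.abs(Q[...,1])<20)&(np.abs(Q[...,0]-5)<40);m[:200]=0
for u in (290,320,350):
    print([(v,*np.round(Q[v,u],0).astype(int).tolist()) for v in range(222,350,8)])
print([(u,*np.round(Q[250,u]).astype(int).tolist()) for u in range(246,400,8)])
print('lip/foot rows', [ (r['location'],np.round(Q[int(r['location'][1]),int(r['location'][0])],1)) for q in('lamp_lip','lamp_foot') for r in bot.mark_of('wrist',q)[:2]])
E
```

```text
[(222, -24, -26, 120), (230, -32, -26, 119), (238, 19, -14, -10), (246, 19, -13, -19), (254, 19, -13, -27), (262, 18, -12, -34), (270, 16, -12, -36), (278, 12, -12, -36), (286, 8, -12, -35), (294, 4, -13, -36), (302, 0, -13, -36), (310, -5, -13, -36), (318, -9, -13, -36), (326, -13, -13, -36), (334, -17, -13, -36), (342, -21, -13, -37)]
[(222, -24, 2, 119), (230, -32, 2, 120), (238, 18, 1, -9), (246, 18, 1, -18), (254, 19, 1, -27), (262, 19, 1, -34), (270, 16, 1, -35), (278, 12, 1, -36), (286, 8, 1, -36), (294, 4, 1, -36), (302, 0, 1, -37), (310, -4, 1, -37), (318, -9, 1, -35), (326, -14, 1, -35), (334, -16, 1, -37), (342, -20, 1, -38)]
[(222, -24, 30, 119), (230, -32, 30, 119), (238, 18, 16, -9), (246, 19, 15, -19), (254, 19, 14, -27), (262, 18, 13, -34), (270, 15, 13, -35), (278, 12, 13, -36), (286, 8, 13, -36), (294, 4, 14, -36), (302, 0, 14, -37), (310, -5, 14, -36), (318, -9, 14, -35), (326, -14, 14, -35), (334, -17, 14, -36), (342, -23, 15, -35)]
[(246, -52, -69, 118), (254, 10, -34, -5), (262, 10, -30, -5), (270, 18, -22, -23), (278, 19, -19, -24), (286, 19, -15, -23), (294, 18, -11, -22), (302, 19, -8, -23), (310, 19, -4, -23), (318, 19, 0, -23), (326, 19, 3, -23), (334, 19, 7, -24), (342, 18, 11, -22), (350, 18, 15, -22), (358, 19, 18, -24), (366, 18, 22, -22), (374, 10, 29, -5), (382, 10, 33, -5), (390, 10, 37, -5), (398, 84, -1, -153)]
lip/foot rows [([387.5, 274.7], array([ 11.1,  30.2, -31.4]))]
```

Call:
step_arm(increments=[[[40,-2,40],0.008,40],[[75,-4,75],0.008,40],[[90,-4.3,100],0.008,40],[[98,-4.3,112],0.008,40],[[102.7,-4.3,118],0.008,40],[[102.7,-4.3,119.5],0.008,40],[[102.7,-4.3,119.5],0.008,40],[[102.7,-4.3,119.5],0.008,85],[[102.7,-4.3,119.5],0.008,85],[[102.7,-4.3,119.5],0.008,85],[[102.7,-4.3,119.5],0.008,85],[[102.7,-4.3,119.5],0.008,85]])

```text
time_s: 9.75
position: [510.6, -227.4, 3.0]
orientation: [[0.071, 0.997, 0.0], [0.997, -0.071, -0.0], [-0.0, 0.0, -1.0]]
wrist_force: [-0.8, 0.3, -0.7]
width: 85.0
gripper_force: 0.0
```

Call:
step_arm(increments=[[[0,0,-50],0,85],[[0,0,-95],0,60],[[-50,0,-110],0,20],[[-100,0,-110],0,0],[[-137,0,-110],0,0],[[-137,0,-110],0,0],[[-137,0,-110],0,0]])

```text
time_s: 10.62
position: [500.9, -363.1, 112.6]
orientation: [[0.071, 0.997, -0.0], [0.997, -0.071, 0.001], [0.001, -0.001, -1.0]]
wrist_force: [0.2, 0.4, 1.0]
width: -0.0
gripper_force: 0.0
```

```bash
cat >> h.py <<'E'
O=np.array([509.6,-235.0,0]);a=np.radians(-94.06);S=np.array([[np.cos(a),-np.sin(a),0],[np.sin(a),np.cos(a),0],[0,0,1]])
E
python3 - <<'E'
from h import *
st();im,d=snap('w5');P=cloud(d);Q=(P-O)@S   # stop frame
m=(d>0)&(np.abs(Q[...,1])<60)&(Q[...,0]>-27)&(Q[...,0]<112)&(Q[...,2]>5)
b,g,r=[im[...,k].astype(int) for k in range(3)]
top=m&(Q[...,2]>33)&(Q[...,2]<42)&(Q[...,0]<30)&(np.abs(Q[...,1])<33)
print('housing',rect(Q,top))
red=(d>0)&(r>110)&(g<70)&(b<80)&(Q[...,0]>40)&(Q[...,2]>25)&(np.abs(Q[...,1])<40)
print('head',red.sum(),Q[red].mean(0) if red.any() else 0,Q[red].max(0),Q[red].min(0))
tube=m&(Q[...,0]>30)&(Q[...,2]>20)
for x in range(25,112,6):
    k=tube&(abs(Q[...,0]-x)<3)
    if k.sum()>5: print(x,k.sum(),np.round([Q[k][:,2].max(),Q[k][:,1].min(),Q[k][:,1].max()]))
E
```

```text
t 10.625 pos [ 500.9 -363.1  112.6] R [[0.071, 0.997, -0.0], [0.997, -0.071, 0.001], [0.001, -0.001, -1.0]] F [0.2 0.4 1. ] w -0.03064376567339532 0.0 q [ 26.  35.  13.  95. -10.  51.  39.]
housing (((7.024709701538086, 0.3630180358886719), (52.0073356628418, 45.32685852050781), 89.83968353271484), 5719)Traceback (most recent call last):
  File "<stdin>", line 8, in <module>
    return umr_maximum(a, axis, None, out, keepdims, initial, where)
ValueError: zero-size array to reduction operation maximum which has no identity
```

```bash
python3 - <<'E'
from h import *
d=np.load('w5.npy');im=cv2.imread('pics/w5.png');P=cloud(d);Q=(P-O)@S
st()
ok=(d>0)&(np.abs(Q[...,1])<60)
h=ok&(Q[...,2]>33)&(Q[...,2]<42)&(np.abs(Q[...,1])<33)
n,l,s,c=cv2.connectedComponentsWithStats(h.astype(np.uint8))
for k in range(1,n):
    if s[k,4]>30: print(s[k],cv2.minAreaRect(Q[l==k][:,:2].astype(np.float32)),Q[l==k].min(0).round(1),Q[l==k].max(0).round(1))
print([(v,*np.round(Q[v,318]).astype(int).tolist()) for v in range(60,400,10)])
cv2.imwrite('pics/w5v.png',im)
E
```

```text
t 10.675 pos [ 501.2 -362.6  112.7] R [[0.07, 0.998, -0.0], [0.998, -0.07, 0.001], [0.001, -0.0, -1.0]] F [ 0.2 -0.3 -0. ] w 0.27627498230119857 0.0 q [ 26.  35.  13.  95. -10.  51.  39.]
[ 277    0   83  129 6466] ((23.669715881347656, 0.31644439697265625), (52.0073356628418, 78.61698150634766), 89.83968353271484) [-15.7 -25.7  33. ] [63.  26.4 41.7]
[304 167  27  12 273] ((95.53707122802734, -0.2633695602416992), (19.674535751342773, 8.903581619262695), 89.9262924194336) [ 91.1 -10.1  33. ] [100.    9.6  37.8]
[(60, 19, 0, 38), (70, 25, 0, 37), (80, 31, 0, 35), (90, 37, 0, 35), (100, 44, 0, 35), (110, 51, 0, 34), (120, 57, 0, 33), (130, 65, 0, 31), (140, 72, 0, 29), (150, 79, 0, 29), (160, 86, 0, 32), (170, 93, 0, 37), (180, 109, 1, 4), (190, 118, 1, 2), (200, 127, 1, 2), (210, 137, 1, 2), (220, 146, 1, 4), (230, 156, 1, 2), (240, 166, 1, 2), (250, 176, 1, 3), (260, 117, 0, 131), (270, 116, 0, 142), (280, 117, 0, 149), (290, 116, 0, 157), (300, 118, 0, 161), (310, 123, 0, 161), (320, 128, 0, 161), (330, 133, 0, 161), (340, 139, 0, 160), (350, 279, 1, 17), (360, 291, 1, 18), (370, 304, 1, 18), (380, 118, 0, 198), (390, 116, 0, 203)]
```

View pics/w5v.png

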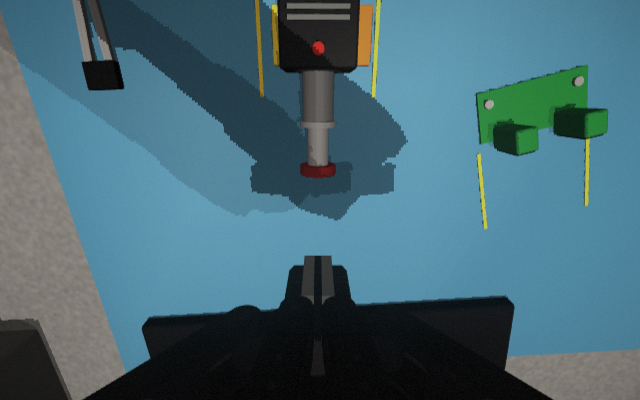

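The lamp stands straight and centred, with its head face at (318,165) px, which is stop x of about 100 mm. I'll descend in front of it and push slowly with closed fingers.

Call:
step_arm(increments=[[[0,0,50],0,0],[[0,0,95],0,0],[[0,0,116],0,0],[[5,0,116],0,0],[[12,0,116],0,0],[[18,0,116],0,0],[[23,0,116],0,0],[[28,0,116],0,0],[[33,0,116],0,0],[[37,0,116],0,0],[[40,0,116],0,0]])

```text
time_s: 12.05
position: [503.9, -324.0, -3.0]
orientation: [[0.071, 0.997, 0.0], [0.997, -0.071, -0.0], [-0.0, 0.0, -1.0]]
wrist_force: [1.0, -4.1, 2.3]
width: -0.1
gripper_force: 1.8
```

Call:
step_arm(increments=[[[4,0,0],0,0],[[8,0,0],0,0],[[12,0,0],0,0],[[15,0,0],0,0],[[18,0,0],0,0],[[18,0,0],0,0],[[20,0,0],0,0],[[20,0,0],0,0]])

```text
time_s: 13.05
position: [505.2, -305.8, -2.8]
orientation: [[0.072, 0.997, 0.001], [0.997, -0.072, -0.002], [-0.002, 0.001, -1.0]]
wrist_force: [1.5, -7.1, 0.7]
width: 0.0
gripper_force: 3.6
```

Call:
step_arm(increments=[[[4,0,0],0,0],[[8,0,0],0,0],[[12,0,0],0,0],[[16,0,0],0,0],[[19,0,0],0,0],[[22,0,0],0,0],[[24,0,0],0,0],[[25,0,0],0,0],[[25,0,0],0,0]])

```text
time_s: 14.18
position: [507.0, -281.0, -2.8]
orientation: [[0.072, 0.997, 0.001], [0.997, -0.072, -0.003], [-0.002, 0.001, -1.0]]
wrist_force: [0.9, -7.6, 1.9]
width: 0.0
gripper_force: 3.7
```

Call:
step_arm(increments=[[[2,0,0],0,0],[[3,0,0],0,0],[[4,0,0],0,0],[[5,0,0],0,0],[[5,0,0],0,0]])

```text
time_s: 14.8
position: [507.3, -279.3, -2.5]
orientation: [[0.074, 0.997, 0.002], [0.997, -0.074, -0.007], [-0.007, 0.003, -1.0]]
wrist_force: [1.7, -15.0, -0.6]
width: 0.1
gripper_force: 7.3
```

Call:
step_arm(increments=[[[2,0,0],0,0],[[3,0,0],0,0],[[-12,0,0],0,0],[[-16,0,-50],0,0],[[-5,0,-100],0.2,40],[[15,0,-110],0.4,85],[[30,0,-110],0.6,85],[[36.5,0,-110],0.8,85],[[36.5,0,-110],1.0,85],[[36.5,0,-110],1.2,85],[[36.5,0,-110],1.4,85],[[36.5,0,-110],1.571,85]])

```text
time_s: 16.3
position: [509.0, -235.7, 106.1]
orientation: [[1.0, -0.005, -0.002], [-0.005, -1.0, 0.003], [-0.002, -0.003, -1.0]]
wrist_force: [0.4, -0.5, -0.3]
width: 85.1
gripper_force: 0.0
```

```bash
python3 - <<'E'
from h import *
s=st();im,d=snap('w6');P=cloud(d);Q=(P-O)@S
print('TCP stop frame',(np.array(s['position'])-O)@S)
ok=(d>0)&(np.abs(Q[...,1])<60)&(Q[...,0]<70)&(Q[...,0]>-60)
h=ok&(Q[...,2]>30)&(Q[...,2]<43)
n,l,s,c=cv2.connectedComponentsWithStats(h.astype(np.uint8))
for k in range(1,n):
    if s[k,4]>60: print(s[k],cv2.minAreaRect(Q[l==k][:,:2].astype(np.float32)),Q[l==k].min(0).round(1),Q[l==k].max(0).round(1))
E
```

```text
t 16.3 pos [ 509.  -235.7  106.1] R [[1.0, -0.005, -0.002], [-0.005, -1.0, 0.003], [-0.002, -0.003, -1.0]] F [ 0.4 -0.5 -0.3] w 85.05074993338997 0.0 q [ -2.  36.  40. 105. -29.  50. -38.]
TCP stop frame [  0.78523163  -0.52712443 106.06013562]
[ 256  169  106   81 5855] ((-6.891838073730469, 0.04986381530761719), (63.85710906982422, 80.70054626464844), 89.84012603759766) [-47.3 -31.8  30. ] [33.5 32.1 41.5]
```

Call:
step_arm(increments=[[[0,0,0],0,85],[[0,0,45],0,85],[[0,0,85],0,85],[[0,0,105],0,85],[[0,0,113],0,85],[[0,0,113],0,85],[[0,0,113],0,50],[[0,0,113],0,50],[[0,0,113],0,50],[[0,0,113],0,50],[[0,0,113],0,50]], squeeze=30)

```text
time_s: 17.73
position: [510.5, -237.9, -4.3]
orientation: [[1.0, 0.0, 0.002], [0.0, -1.0, -0.0], [0.002, 0.0, -1.0]]
wrist_force: [-1.9, 3.0, 9.4]
width: 61.7
gripper_force: 30.0
```

Call:
step_arm(increments=[[[0,0,-20],0,50],[[0,0,-45],0,50],[[0,0,-65],0,50],[[15,-7,-65],0,50],[[40,-20,-65],0,50],[[62.3,-29.6,-65],0,50],[[62.3,-29.6,-65],0,50],[[62.3,-29.6,-65],0,50]])

```text
time_s: 18.73
position: [571.8, -207.7, 58.0]
orientation: [[1.0, 0.0, -0.002], [0.0, -1.0, 0.0], [-0.002, -0.0, -1.0]]
wrist_force: [-0.3, 0.7, -3.7]
width: 60.8
gripper_force: 37.5
```

```bash
cat >> h.py <<'E'
def inhand(name):
    """lamp in tool frame from wrist depth"""
    im,d=snap(name);P=cloud(d);s=bot.state();Rt=np.array(s['orientation']);p=np.array(s['position']);Q=(P-p)@Rt
    m=(d>0)&(np.abs(Q[...,0])<48)&(np.abs(Q[...,1])<26)&(Q[...,2]<15)&(Q[...,2]>-47)
    return im,d,P,Q,m
E
python3 - <<'E'
from h import *
s=st();im,d,P,Q,m=inhand('w7');s=st()
print('TCP stop',(np.array(s['position'])-O)@S)
for u in (300,320,340): print([(v,*np.round(Q[v,u]).astype(int).tolist()) for v in range(180,380,10)])
cv2.imwrite('pics/w7v.png',im)
E
```

```text
t 18.725 pos [ 571.8 -207.7   58. ] R [[1.0, 0.0, -0.002], [0.0, -1.0, 0.0], [-0.002, -0.0, -1.0]] F [-0.3  0.7 -3.7] w 60.834770454659626 37.482603172029485 q [ -4.  42.  38. 100. -33.  49. -41.]
t 18.775 pos [ 571.5 -208.2   58.3] R [[1.0, -0.001, -0.002], [-0.001, -1.0, 0.0], [-0.002, -0.0, -1.0]] F [-0.5  0.7 -4.4] w 61.24638410658049 37.48810656998103 q [ -4.  42.  38. 100. -33.  49. -41.]
TCP stop [-31.08399007  59.8012875   58.27464321]
[(180, 31, -12, 55), (190, 24, -13, 56), (200, 38, -9, -11), (210, 33, -9, -12), (220, 28, -9, -12), (230, 26, -9, -18), (240, 26, -8, -30), (250, 26, -8, -39), (260, 23, -7, -42), (270, 19, -8, -42), (280, 14, -8, -42), (290, 10, -8, -43), (300, 4, -8, -42), (310, 0, -8, -43), (320, -6, -8, -42), (330, -10, -8, -43), (340, -15, -8, -43), (350, -21, -8, -43), (360, -125, -15, 56), (370, -136, -16, 56)]
[(180, 31, 1, 55), (190, 24, 1, 56), (200, 38, 1, -10), (210, 33, 1, -11), (220, 28, 1, -11), (230, 25, 1, -17), (240, 25, 1, -28), (250, 26, 0, -39), (260, 23, 0, -42), (270, 19, 0, -43), (280, 14, 0, -42), (290, 9, 0, -41), (300, 5, 0, -43), (310, 0, 1, -42), (320, -6, 1, -42), (330, -11, 1, -42), (340, -16, 1, -43), (350, -21, 1, -43), (360, -125, 2, 55), (370, -136, 2, 56)]
[(180, 31, 15, 55), (190, 24, 15, 55), (200, 37, 10, -9), (210, 34, 10, -13), (220, 28, 10, -11), (230, 24, 10, -15), (240, 25, 9, -27), (250, 25, 9, -37), (260, 23, 8, -43), (270, 19, 8, -42), (280, 14, 9, -42), (290, 9, 9, -42), (300, 4, 9, -42), (310, 0, 9, -43), (320, -5, 9, -43), (330, -11, 9, -42), (340, -17, 9, -42), (350, -22, 9, -42), (360, -125, 18, 56), (370, -135, 19, 55)]
```

View pics/w7v.png

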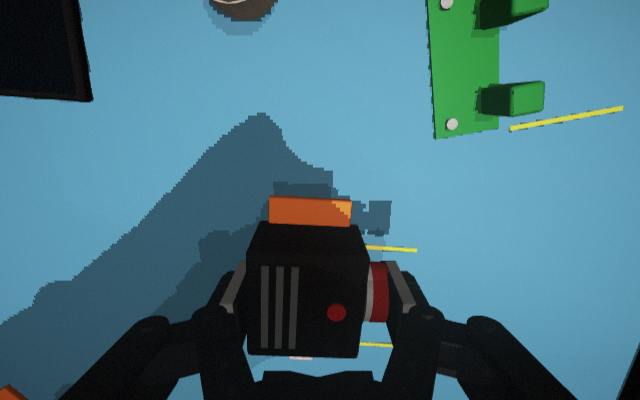

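The lamp is held level and square: housing at (305,290), lip at (310,210) pointing away. I'll loosen to 20 N and press the foot onto the post's top to tilt it.

Call:
step_arm(increments=[[[0,0,15],0,50],[[0,0,25],0,50],[[0,0,30],0,50],[[0,0,33],0,50],[[0,0,35],0,50],[[0,0,37],0,50],[[0,0,39],0,50],[[0,0,39],0,50]], squeeze=20)

```text
time_s: 19.77
position: [575.6, -207.4, 21.5]
orientation: [[1.0, 0.001, 0.006], [0.001, -1.0, 0.001], [0.006, -0.001, -1.0]]
wrist_force: [5.6, 4.0, 5.4]
width: 61.1
gripper_force: 24.6
```

```bash
cat >> h.py <<'E'
def tilt(Q,us=(300,320,340)):
    """line fits of the profile (tool x,z) along image columns"""
    pts=np.array([Q[v,u] for u in us for v in range(190,380,2) if -48<Q[v,u,0]<48 and Q[v,u,2]<25])
    return pts
E
python3 - <<'E'
from h import *
im,d,P,Q,m=inhand('w8');st()
print([(v,*np.round(Q[v,320]).astype(int).tolist()) for v in range(180,380,8)])
E
```

```text
t 19.825 pos [ 575.6 -207.4   21.5] R [[1.0, 0.001, 0.006], [0.001, -1.0, 0.001], [0.006, -0.0, -1.0]] F [5.7 3.6 5.1] w 61.2836998766646 24.560947716236115 q [ -3.  45.  35. 102. -36.  45. -39.]
[(180, 41, 1, 18), (188, 35, 1, 19), (196, 31, 1, 19), (204, 26, 1, 19), (212, 30, 1, -5), (220, 25, 1, -4), (228, 21, 1, -5), (236, 24, 1, -22), (244, 27, 0, -37), (252, 24, 0, -37), (260, 21, 0, -38), (268, 18, 0, -40), (276, 14, 0, -40), (284, 11, 0, -41), (292, 7, 0, -41), (300, 4, 1, -41), (308, 1, 0, -43), (316, -2, 0, -44), (324, -5, 0, -46), (332, -9, 1, -46), (340, -12, 1, -47), (348, -15, 0, -48), (356, -19, 1, -49), (364, -91, 1, 18), (372, -99, 1, 19)]
```

It tilts to about 0.26 rad. A little more.

Call:
step_arm(increments=[[[-1,0,2],0,50],[[-2,0,4],0,50],[[-2,0,5],0,50],[[-2,0,5],0,50]])

```text
time_s: 20.32
position: [575.9, -207.5, 17.3]
orientation: [[1.0, 0.002, 0.01], [0.002, -1.0, -0.0], [0.01, 0.0, -1.0]]
wrist_force: [10.3, 4.3, 6.5]
width: 61.0
gripper_force: 26.5
```

```bash
python3 - <<'E'
from h import *
im,d,P,Q,m=inhand('w9');st()
print([(v,*np.round(Q[v,320]).astype(int).tolist()) for v in range(188,372,8)])
E
```

```text
t 20.375 pos [ 575.9 -207.4   17.3] R [[1.0, 0.002, 0.01], [0.002, -1.0, -0.0], [0.01, 0.0, -1.0]] F [10.1  3.8  6.9] w 60.891050423644664 26.505993604660034 q [ -3.  45.  35. 102. -36.  44. -39.]
[(188, 37, 1, 16), (196, 32, 1, 14), (204, 27, 1, 15), (212, 29, 1, -2), (220, 25, 1, -3), (228, 21, 1, -4), (236, 29, 1, -33), (244, 27, 1, -36), (252, 23, 1, -36), (260, 20, 1, -38), (268, 17, 1, -37), (276, 15, 0, -40), (284, 11, 1, -41), (292, 8, 1, -42), (300, 5, 0, -43), (308, 2, 1, -44), (316, -1, 0, -46), (324, -4, 0, -47), (332, -6, 0, -49), (340, -11, 0, -48), (348, -12, 0, -51), (356, -17, 0, -51), (364, -86, 1, 14)]
```

Call:
step_arm(increments=[[[0,0,-40],0,50],[[0,0,-90],0,50],[[-13,-45,-115],-0.05,50],[[-28,-95,-115],-0.1,50],[[-43,-145,-115],-0.15,50],[[-58,-195,-115],-0.2,50],[[-73,-245,-115],-0.25,50],[[-88,-295,-115],-0.28,50],[[-102,-345,-115],-0.28,50],[[-114,-385,-115],-0.28,50],[[-122,-413,-115],-0.28,50],[[-122,-413,-115],-0.28,50]], squeeze=40)

```text
time_s: 21.88
position: [447.3, 207.3, 129.6]
orientation: [[0.96, 0.28, -0.001], [0.28, -0.96, 0.001], [-0.0, -0.001, -1.0]]
wrist_force: [0.0, -0.1, -4.5]
width: 59.7
gripper_force: 51.2
```

```bash
python3 - <<'E'
from h import *
s=st();im,d,P,Q,m=inhand('w10');s=st()
marks(['rail','rail_bar'],[0,19])
print([(v,*np.round(Q[v,320]).astype(int).tolist()) for v in range(200,372,8)])
cv2.imwrite('pics/w10v.png',im)
E
```

```text
t 21.875 pos [447.3 207.3 129.6] R [[0.96, 0.28, -0.001], [0.28, -0.96, 0.001], [-0.0, -0.001, -1.0]] F [ 0.  -0.1 -4.5] w 59.65971200754305 51.216691732406616 q [-56.  29.  42. 113. -26.  48. -73.]
t 21.925 pos [447.9 205.5 129.8] R [[0.96, 0.278, -0.0], [0.278, -0.96, -0.0], [-0.0, 0.0, -1.0]] F [ 0.6 -1.  -4. ] w 60.157856102219164 51.220545172691345 q [-56.  29.  42. 113. -26.  48. -73.]
rail []
rail_bar [(0.65, [316, 1], [593.5, 247.2])]
[(200, -6, 2, 127), (208, 30, 1, 1), (216, 26, 1, -1), (224, 23, 1, -3), (232, 19, 1, -5), (240, 28, 0, -34), (248, 25, 0, -36), (256, 22, 0, -36), (264, 18, 0, -36), (272, 15, 0, -37), (280, 13, 0, -40), (288, 9, 0, -41), (296, 6, 0, -42), (304, 3, 0, -43), (312, 1, 0, -46), (320, -3, 0, -46), (328, -6, 0, -46), (336, -9, 0, -47), (344, -11, 0, -50), (352, -15, 0, -50), (360, -20, 0, -50), (368, -209, 2, 129)]
```

View pics/w10v.png

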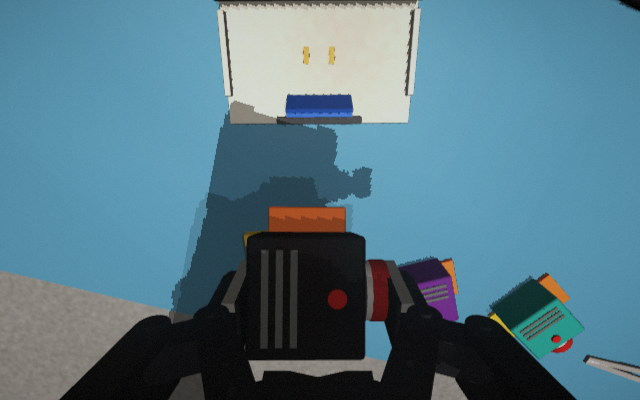

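The rail is in view and square to the hand: tongue at (320,105), contacts at (319,55), bar just at the top edge. I'll back up a bit to see the bar and measure.

Call:
step_arm(increments=[[[-25,0,0],0,50],[[-25,0,0],0,50],[[-25,0,0],0,50]])

```text
time_s: 22.4
position: [425.1, 197.2, 130.3]
orientation: [[0.962, 0.275, 0.001], [0.275, -0.962, 0.0], [0.001, 0.0, -1.0]]
wrist_force: [0.1, -0.0, -5.0]
width: 59.6
gripper_force: 51.1
```

```bash
python3 - <<'E'
from h import *
im,d=snap('w11');P=cloud(d);s=st()
b,g,r=[im[...,k].astype(int) for k in range(3)]
up=np.zeros(d.shape,bool);up[:200]=1;up[:,:205]=0;up[:,440:]=0
fl=up&(d>0)&(P[...,2]>5)&(P[...,2]<13)&(r>120);fl=cv2.morphologyEx(fl.astype(np.uint8),cv2.MORPH_OPEN,np.ones((3,3)))>0
R_,n=rect(P,fl);print('floor',R_,n,np.median(P[fl][:,2]))
bar=up&(d>0)&(P[...,2]>20)&(P[...,2]<32)&(r<110)&(abs(r-b)<30);bar[60:]=0
print('bar',rect(P,bar),np.median(P[bar][:,2]))
blue=up&(d>0)&(b>120)&(r<60)&(g<90)
print('tongue',rect(P,blue),P[blue].min(0),P[blue].max(0))
# profile along column 320 in tool frame
Rt=np.array(s['orientation']);p=np.array(s['position']);Q=(P-p)@Rt
for u in (260,320,380): print([(v,*np.round([Q[v,u,0],Q[v,u,1],P[v,u,2]]).astype(int).tolist()) for v in range(0,160,5)])
for v in (60,80): 
  e=[u for u in range(205,440) if P[v,u,2]>5]; print('row',v,Q[v,e[0]],Q[v,e[-1]])
E
```

```text
t 22.45 pos [425.3 197.4 130.3] R [[0.961, 0.275, 0.001], [0.275, -0.961, 0.0], [0.001, 0.0, -1.0]] F [ 1.  -0.8 -4.4] w 59.699617594581945 51.12751007080078 q [-57.  27.  43. 117. -25.  46. -74.]
floor ((541.16357421875, 234.55770874023438), (66.84001159667969, 150.06781005859375), 16.447546005249023) 14752 10.649305062847032
bar (((0.0, 0.0), (0.0, 0.0), 0.0), 0) nan
tongue (((523.0112915039062, 229.56478881835938), (15.800984382629395, 49.199745178222656), 15.939499855041504), 443) [511.01792121 205.23441592  19.77892772] [536.14780078 253.29419369  42.62176039]
[(0, 154, -44, 10), (5, 151, -44, 9), (10, 147, -44, 11), (15, 144, -44, 10), (20, 141, -44, 11), (25, 137, -45, 11), (30, 134, -45, 12), (35, 131, -45, 10), (40, 127, -46, 9), (45, 124, -46, 11), (50, 120, -46, 10), (55, 116, -46, 12), (60, 113, -46, 11), (65, 109, -46, 11), (70, 106, -47, 11), (75, 102, -47, 11), (80, 98, -47, 11), (85, 94, -47, 11), (90, 91, -48, 10), (95, 87, -49, 2), (100, 83, -50, 2), (105, 79, -50, 2), (110, 75, -50, 3), (115, 71, -50, 3), (120, 67, -50, 2), (125, 62, -51, 2), (130, 58, -51, 2), (13
[... 712 characters left out ...]
, 47, 10), (20, 141, 47, 9), (25, 137, 47, 12), (30, 134, 47, 11), (35, 131, 48, 10), (40, 127, 48, 10), (45, 124, 48, 11), (50, 120, 48, 11), (55, 117, 49, 9), (60, 113, 49, 11), (65, 109, 49, 10), (70, 106, 49, 11), (75, 102, 50, 10), (80, 98, 50, 11), (85, 94, 50, 10), (90, 91, 50, 11), (95, 87, 52, 2), (100, 83, 52, 4), (105, 79, 52, 3), (110, 75, 53, 3), (115, 71, 53, 2), (120, 67, 53, 2), (125, 62, 54, 3), (130, 58, 54, 3), (135, 54, 54, 4), (140, 49, 55, 2), (145, 45, 55, 3), (150, 41, 55, 3), (155, 36, 55, 4)]
row 60 [111.97700627 -77.64237367 110.89061802] [112.06725312  70.57737118 112.00412685]
row 80 [  83.25115927   -0.69780877 -152.95091625] [ 98.1807134   70.72288396 119.31770298]
  return _methods._mean(a, axis=axis, dtype=dtype,
  ret = ret.dtype.type(ret / rcount)
```

Call:
step_arm(increments=[[[50,0,0],0,50],[[100,0,10],0,50],[[130,-1,35],0,50],[[139,-1,60],0,50],[[139,-1,65],0,50],[[139,-1,65],0,50],[[139,-1,65],0,50]])

```text
time_s: 23.32
position: [557.8, 237.2, 66.2]
orientation: [[0.961, 0.276, 0.001], [0.276, -0.961, 0.001], [0.001, -0.0, -1.0]]
wrist_force: [0.1, 0.0, -4.5]
width: 60.0
gripper_force: 51.2
```

```bash
python3 - <<'E'
from h import *
im,d=snap('w12');P=cloud(d);s=st()
Rt=np.array(s['orientation']);p=np.array(s['position']);Q=(P-p)@Rt
for u in (240,300,330,420): print([(v,*np.round([Q[v,u,0],Q[v,u,1],P[v,u,2]]).astype(int).tolist()) for v in range(80,230,5)])
bar=(d>0)&(P[...,2]>22)&(P[...,2]<31)&(Q[...,0]>30)&(Q[...,0]<60);bar[215:]=0
R_,n=rect(Q,bar);print('bar (tool frame)',R_,n,np.median(P[bar][:,2]))
E
```

```text
t 23.375 pos [557.9 237.3  66.2] R [[0.961, 0.276, 0.001], [0.276, -0.961, 0.001], [0.002, -0.0, -1.0]] F [-0.3 -1.  -4.5] w 60.0295817506776 51.168463826179504 q [-47.  41.  37. 100. -32.  49. -70.]
[(80, 95, -50, 2), (85, 92, -50, 3), (90, 89, -51, 2), (95, 86, -51, 2), (100, 83, -51, 3), (105, 80, -52, 3), (110, 77, -52, 2), (115, 74, -52, 2), (120, 70, -52, 2), (125, 67, -52, 3), (130, 64, -53, 2), (135, 61, -53, 4), (140, 57, -53, 2), (145, 83, -1, 219), (150, 52, -52, 12), (155, 49, -51, 16), (160, 48, -49, 27), (165, 45, -49, 26), (170, 42, -49, 26), (175, 39, -49, 27), (180, 31, -53, 11), (185, 28, -54, 10), (190, 24, -54, 11), (195, 20, -55, 10), (200, 17, -55, 11), (205, 14, -55, 11), (210, 9, -55, 10), (215, 6, -56, 10), (220, 2, -56, 11), (225, -2, -56, 10)]
[(80, 95, -12, 3), (85, 92, -12, 3), (90, 89, -12, 3), (95, 86, -12, 4), (100, 83, -12, 3), (105, 80, -12, 3), (110, 77, -12, 2), (115, 74, -12, 3), (120, 70, -12, 2), (125, 67, -12, 3), (130, 64, -12, 4), (135, 61, -12, 3), (140, 57, -13, 3), (145, 54, -13, 4), (150, 52, -12, 9), (155, 49, -12, 17), (160, 48, -12, 26
[... 782 characters left out ...]
 69)]
[(80, 95, 65, 3), (85, 92, 65, 3), (90, 89, 66, 2), (95, 86, 66, 3), (100, 83, 66, 4), (105, 80, 66, 4), (110, 77, 67, 4), (115, 74, 67, 3), (120, 70, 68, 3), (125, 67, 68, 3), (130, 64, 68, 4), (135, 61, 69, 2), (140, 57, 69, 2), (145, 54, 69, 5), (150, 52, 67, 11), (155, 50, 64, 22), (160, 48, 63, 26), (165, 45, 63, 27), (170, 42, 63, 26), (175, 38, 64, 26), (180, 32, 68, 14), (185, 30, 67, 18), (190, 26, 68, 18), (195, 23, 68, 19), (200, 19, 68, 18), (205, 16, 68, 19), (210, 13, 69, 19), (215, 9, 69, 20), (220, 5, 70, 18), (225, 1, 70, 18)]
bar (tool frame) ((42.63323974609375, -2.6885833740234375), (149.86705017089844, 14.533575057983398), 89.39215850830078) 5511 26.643984866034923
```

Call:
step_arm(increments=[[[1,0,15],0,50],[[2,0,30],0,50],[[2,0,40],0,50],[[2,0,48],0,50],[[2,0,48],0,50]])

```text
time_s: 24.0
position: [559.9, 237.7, 16.5]
orientation: [[0.961, 0.276, 0.0], [0.276, -0.961, -0.0], [0.0, 0.0, -1.0]]
wrist_force: [1.4, 0.5, -4.4]
width: 60.2
gripper_force: 51.1
```

Call:
step_arm(increments=[[[3,0,0],0,50],[[6,0,0],0,50],[[8,0,0],0,50],[[8.5,0,0],0,50],[[8.5,0,0],0,50]])

```text
time_s: 24.62
position: [567.6, 240.1, 17.0]
orientation: [[0.961, 0.276, -0.0], [0.276, -0.961, -0.0], [-0.0, 0.0, -1.0]]
wrist_force: [0.1, 0.6, -3.3]
width: 59.8
gripper_force: 50.9
```

```bash
python3 - <<'E'
from h import *
im,d=snap('w13');P=cloud(d);s=st()
Rt=np.array(s['orientation']);p=np.array(s['position']);Q=(P-p)@Rt
for u in (300,330): print([(v,*np.round([Q[v,u,0],Q[v,u,1],P[v,u,2]]).astype(int).tolist()) for v in range(150,366,6)])
b=(d>0)&(P[...,2]>20)&(P[...,2]<31)&(Q[...,0]>20)&(Q[...,0]<60)&(np.abs(Q[...,1])>40);b[215:]=0
print('bar',rect(Q,b))
E
```

```text
t 24.675 pos [567.5 240.1  17. ] R [[0.961, 0.276, -0.0], [0.276, -0.961, -0.0], [-0.0, -0.0, -1.0]] F [-0.   0.7 -3.7] w 59.856288231958395 50.85891008377075 q [-45.  45.  34. 101. -34.  45. -68.]
[(150, 58, -10, 2), (156, 83, -1, 170), (162, 52, -10, 3), (168, 48, -10, 3), (174, 45, -10, 2), (180, 44, -10, 10), (186, 40, -10, 10), (192, 40, -9, 19), (198, 39, -9, 27), (204, 36, -9, 26), (210, 33, -9, 27), (216, 29, -9, 26), (222, 27, -9, 27), (228, 20, -10, 20), (234, 25, -9, 39), (240, 28, -8, 50), (246, 26, -8, 52), (252, 23, -8, 52), (258, 21, -8, 54), (264, 19, -8, 55), (270, 16, -8, 55), (276, 15, -8, 57), (282, 12, -8, 57), (288, 9, -8, 57), (294, 7, -8, 59), (300, 4, -8, 59), (306, 2, -8, 60), (312, 0, -8, 61), (318, -2, -8, 63), (324, -4, -8, 63), (330, -6, -8, 65), (336, -8, -8, 66), (342, -11, -8, 66), (348, -13, -8, 67), (354, -15, -8, 68), (360, -18, -8, 68)]
[(150, 58, 6, 3), (156, 55, 6, 2), (162, 51, 6, 2), (168, 48, 6, 2), (174, 45, 6, 1), (180, 43, 6, 10), (186, 40, 6, 11), (192, 40, 6, 19), (198, 39, 5, 27), (204, 36, 5, 28), (210, 33, 5, 27), (216, 29, 5, 26), (222, 26, 6, 26), (228, 20, 6, 20), (234, 25, 5, 38), (240, 28, 5, 51), (246, 25, 5, 51), (252, 23, 5, 52), (258, 21, 5, 53), (264, 18, 5, 53), (270, 16, 5, 55), (276, 14, 5, 56), (282, 12, 5, 57), (288, 9, 5, 57), (294, 7, 5, 59), (300, 5, 4, 61), (306, 3, 4, 61), (312, 0, 5, 61), (318, -2, 5, 62), (324, -5, 5, 63), (330, -6, 4, 64), (336, -9, 5, 65), (342, -11, 4, 66), (348, -14, 5, 66), (354, -16, 5, 67), (360, -19, 5, 67)]
bar (((34.765830993652344, -2.7954254150390625), (149.826171875, 10.689630508422852), 89.4998550415039), 3129)
```

Hooked: lip about 4 mm under the bar, tilt 0.33 rad. Now I'll rock it down, moving down and slightly toward the tongue side.

Call:
step_arm(increments=[[[-1,0,3],0,50],[[-2,0,5],0,50],[[-3.2,0,7],0,50],[[-4.4,0,9],0,50],[[-5.6,0,11],0,50],[[-6.5,0,13],0,50],[[-7,0,14],0,50],[[-7,0,14],0,50]], squeeze=30)

```text
time_s: 25.68
position: [562.5, 238.6, 7.3]
orientation: [[0.961, 0.276, 0.004], [0.276, -0.961, 0.004], [0.005, -0.002, -1.0]]
wrist_force: [-10.1, -1.1, 32.7]
width: 59.9
gripper_force: 66.0
```

```bash
cat > prof.py <<'E'
from h import *
import sys
im,d=snap(sys.argv[1]);P=cloud(d);s=st()
Rt=np.array([[.961,.276,0],[.276,-.961,0],[0,0,-1]]);c=np.array([567.5,240.1,0])-Rt@[6.9,2.7,0]
Q=(P-c)@Rt  # rail frame (x=rail y, y=rail x, z down)
print('TCP rail y,x',((np.array(s['position'])-c)@Rt)[:2])
for u in (305,330): print([(v,*np.round([Q[v,u,0],Q[v,u,1],P[v,u,2]]).astype(int).tolist()) for v in range(190,390,8)])
E
python3 prof.py w14
```

```text
t 25.725 pos [562.5 238.6   7.3] R [[0.961, 0.276, 0.004], [0.276, -0.961, 0.004], [0.005, -0.002, -1.0]] F [-9.1 -2.  31.8] w 59.87061616140907 65.99249124526978 q [-45.  46.  33. 102. -35.  43. -67.]
TCP rail y,x [1.65433509 2.7040374 ]
[(190, 47, -3, 25), (198, 43, -4, 25), (206, 39, -4, 26), (214, 36, -4, 27), (222, 28, -4, 17), (230, 24, -4, 17), (238, 27, -3, 33), (246, 29, -3, 46), (254, 27, -3, 49), (262, 24, -3, 50), (270, 20, -3, 50), (278, 17, -3, 51), (286, 14, -3, 51), (294, 10, -3, 52), (302, 7, -3, 52), (310, 2, -3, 51), (318, 0, -3, 53), (326, -4, -3, 54), (334, -7, -3, 54), (342, -11, -3, 55), (350, -15, -3, 55), (358, -17, -3, 57), (366, -42, -4, 37), (374, -44, -4, 39), (382, 12, -1, 95)]
[(190, 47, 8, 25), (198, 43, 8, 27), (206, 40, 8, 27), (214, 35, 8, 26), (222, 28, 8, 17), (230, 25, 8, 19), (238, 26, 8, 32), (246, 29, 7, 47), (254, 27, 7, 49), (262, 23, 7, 49), (270, 20, 7, 49), (278, 16, 7, 49), (286, 13, 7, 49), (294, 10, 7, 51), (302, 7, 7, 52), (310, 4, 7, 54), (318, 0, 7, 53), (326, -4, 7, 53), (334, -7, 7, 55), (342, -11, 7, 54), (350, -16, 7, 54), (358, -19, 7, 55), (366, -43, 8, 36), (374, -44, 8, 39), (382, 11, 6, 94)]
```

Call:
step_arm(increments=[[[2,0,0],0,50],[[3,0,1],0,50],[[3,0,2],0,50],[[3,0,3],0,50],[[3,0,3],0,50]], squeeze=20)

```text
time_s: 26.35
position: [563.8, 239.3, 2.9]
orientation: [[0.961, 0.276, 0.001], [0.276, -0.961, 0.002], [0.002, -0.002, -1.0]]
wrist_force: [-10.7, -0.8, 23.8]
width: 59.6
gripper_force: 64.5
```

```bash
python3 prof.py w15
```

```text
t 26.4 pos [563.8 239.3   2.9] R [[0.961, 0.276, 0.001], [0.276, -0.961, 0.002], [0.002, -0.002, -1.0]] F [-9.9 -0.8 23. ] w 59.66810721808283 64.42957162857056 q [-44.  46.  33. 102. -35.  43. -67.]
TCP rail y,x [3.12764297 2.41931568]
[(190, 46, -4, 15), (198, 46, -4, 26), (206, 43, -4, 27), (214, 39, -4, 27), (222, 35, -4, 26), (230, 28, -4, 18), (238, 28, -4, 29), (246, 29, -3, 37), (254, 30, -3, 47), (262, 26, -3, 47), (270, 24, -3, 49), (278, 19, -3, 47), (286, 16, -3, 48), (294, 12, -3, 48), (302, 8, -3, 48), (310, 5, -3, 48), (318, 1, -3, 48), (326, -3, -3, 49), (334, -7, -3, 49), (342, -10, -3, 50), (350, -14, -3, 50), (358, -18, -3, 51), (366, -40, -4, 33), (374, -41, -4, 36), (382, 13, -1, 90)]
[(190, 47, 8, 15), (198, 46, 7, 26), (206, 43, 7, 28), (214, 39, 7, 27), (222, 35, 7, 27), (230, 28, 8, 18), (238, 28, 7, 29), (246, 29, 7, 38), (254, 29, 7, 46), (262, 27, 7, 48), (270, 23, 7, 48), (278, 20, 7, 49), (286, 16, 7, 48), (294, 12, 7, 48), (302, 9, 7, 48), (310, 6, 7, 50), (318, 3, 7, 50), (326, -3, 7, 49), (334, -6, 7, 49), (342, -10, 7, 49), (350, -14, 7, 49), (358, -19, 7, 49), (366, -39, 8, 34), (374, -41, 8, 37), (382, 13, 5, 90)]
```

Tilt is down to about 0.08 rad. A bit further.

Call:
step_arm(increments=[[[-1,0,1],0,50],[[-1.5,0,2],0,50],[[-1.5,0,3],0,50],[[-1.5,0,3],0,50]], squeeze=20)

```text
time_s: 26.9
position: [562.7, 239.2, 0.7]
orientation: [[0.961, 0.276, 0.002], [0.276, -0.961, 0.003], [0.003, -0.003, -1.0]]
wrist_force: [-11.7, -1.3, 30.4]
width: 60.0
gripper_force: 68.9
```

```bash
python3 prof.py w16
```

```text
t 26.95 pos [562.7 239.2   0.7] R [[0.961, 0.276, 0.002], [0.276, -0.961, 0.003], [0.003, -0.003, -1.0]] F [-11.6  -0.6  30.7] w 60.00478044984804 68.89770269393921 q [-44.  46.  33. 102. -36.  42. -66.]
TCP rail y,x [2.03890703 2.26339126]
[(190, 47, -4, 17), (198, 46, -4, 27), (206, 42, -4, 26), (214, 38, -4, 26), (222, 35, -4, 27), (230, 28, -4, 18), (238, 28, -4, 27), (246, 27, -4, 35), (254, 28, -3, 43), (262, 26, -3, 47), (270, 23, -3, 47), (278, 20, -3, 47), (286, 16, -3, 48), (294, 12, -3, 46), (302, 8, -3, 47), (310, 4, -3, 46), (318, 1, -3, 48), (326, -3, -3, 47), (334, -7, -3, 47), (342, -12, -4, 47), (350, -15, -4, 47), (358, -19, -4, 48), (366, -37, -4, 35), (374, -39, -4, 37), (382, 12, -2, 88)]
[(190, 46, 7, 16), (198, 46, 7, 26), (206, 42, 7, 26), (214, 39, 7, 27), (222, 35, 7, 26), (230, 27, 8, 17), (238, 27, 7, 27), (246, 28, 7, 36), (254, 28, 7, 43), (262, 26, 7, 46), (270, 23, 7, 47), (278, 19, 7, 46), (286, 15, 7, 46), (294, 12, 7, 47), (302, 8, 7, 47), (310, 5, 7, 48), (318, 1, 7, 48), (326, -3, 7, 47), (334, -8, 7, 47), (342, -11, 7, 47), (350, -16, 7, 47), (358, -21, 7, 46), (366, -38, 8, 34), (374, -39, 8, 38), (382, 11, 5, 88)]
```

It is level and the tongue is back at rest. I'll release and look.

Call:
step_arm(increments=[[[0,0,-2],0,50],[[0,0,-2.5],0,75],[[0,0,-2.5],0,85],[[0,0,-2.5],0,85],[[0,0,-2.5],0,85],[[0,0,-2.5],0,85],[[0,0,-20],0,85],[[0,0,-60],0,85],[[-20,0,-100],0,85],[[-50,0,-110],0,85],[[-50,0,-110],0,85],[[-50,0,-110],0,85]])

```text
time_s: 28.45
position: [514.9, 225.2, 107.7]
orientation: [[0.961, 0.277, 0.001], [0.277, -0.961, 0.001], [0.001, -0.0, -1.0]]
wrist_force: [0.3, -0.3, -0.1]
width: 85.3
gripper_force: 0.0
```

```bash
python3 - <<'E'
from h import *
im,d=snap('w17');P=cloud(d);s=st()
Rt=np.array([[.961,.276,0],[.276,-.961,0],[0,0,-1]]);c=np.array([567.5,240.1,0])-Rt@[6.9,2.7,0]
Q=(P-c)@Rt
X,Y,Z=Q[...,0],Q[...,1],P[...,2]
ok=d>0
t=ok&(Z>38)&(Z<54)&(abs(X)<35)&(abs(Y)<45)
A=np.c_[X[t],Y[t],np.ones(t.sum())];print('top plane slope',np.linalg.lstsq(A,Z[t],rcond=None)[0],np.median(Z[t]),cv2.minAreaRect(np.c_[X[t],Y[t]].astype(np.float32)))
bar=ok&(Z>22)&(Z<31)&(X>30)&(X<55);print('bar',rect(Q,bar),np.median(Z[bar]))
b,g,r=[im[...,k].astype(int) for k in range(3)]
bl=ok&(b>100)&(r<60)&(g<90)&(X<-15)&(X>-60);print('tongue',bl.sum(),[(z,np.round(np.median(X[bl&(abs(Z-z)<2)]),1)) for z in (22,26,30,34,38,41)])
ye=ok&(r>120)&(g>110)&(b<90)&(X<-20)&(X>-45);print('foot',ye.sum(),np.median(Z[ye]) if ye.any() else 0, X[ye].min() if ye.any() else 0)
orr=ok&(r>140)&(g>60)&(g<150)&(b<90)&(X>20)&(X<45);print('lip',orr.sum(),np.median(Z[orr]) if orr.any() else 0)
red=ok&(r>100)&(g<60)&(b<60)&(abs(X)<25)&(Y>15);print('head',red.sum(),Y[red].min(),Y[red].max())
E
```

```text
t 28.5 pos [515.  225.1 107.2] R [[0.961, 0.276, 0.001], [0.276, -0.961, 0.0], [0.001, -0.0, -1.0]] F [-0.1  0.2  0.2] w 85.24140629272824 0.0 q [-51.  35.  40. 105. -29.  50. -71.]
top plane slope [-4.14955276e-03 -3.85072141e-02  4.58502382e+01] 46.171434683849995 ((1.4217586517333984, 2.163850784301758), (62.40792465209961, 52.2592658996582), 89.23790740966797)
bar (((39.44266891479492, 0.43456268310546875), (150.00238037109375, 14.035075187683105), 89.46788787841797), 4458) 26.144590045458692
tongue 22 [(22, np.float64(nan)), (26, np.float64(nan)), (30, np.float64(nan)), (34, np.float64(-46.4)), (38, np.float64(-45.8)), (41, np.float64(nan))]
foot 0 0 0
lip 312 15.269013522169258
head 361 24.955145390554215 32.386850426116204
  return _methods._mean(a, axis=axis, dtype=dtype,
  ret = ret.dtype.type(ret / rcount)
```

Seated level with tubes home, but the tongue is hidden from here. I'll view it from its own side.

Call:
step_arm(increments=[[[-50,0,-20],0,85],[[-85,0,-30],0,85],[[-85,0,-30],0,85],[[-85,0,-30],0,85]])

```text
time_s: 29.0
position: [433.8, 201.8, 137.0]
orientation: [[0.961, 0.277, 0.001], [0.277, -0.961, -0.0], [0.001, 0.0, -1.0]]
wrist_force: [0.2, 0.6, 0.3]
width: 84.9
gripper_force: 0.0
```

```bash
python3 - <<'E'
from h import *
im,d=snap('w18');P=cloud(d);s=st()
Rt=np.array([[.961,.276,0],[.276,-.961,0],[0,0,-1]]);c=np.array([567.5,240.1,0])-Rt@[6.9,2.7,0]
Q=(P-c)@Rt
X,Y,Z=Q[...,0],Q[...,1],P[...,2];ok=d>0
fl=ok&(abs(X)<75)&(abs(Y)<85)&(Z>5)&(Z<60);print('rail all',rect(Q,fl))
b,g,r=[im[...,k].astype(int) for k in range(3)]
bl=ok&(b>90)&(r<70)&(b-g>30)&(X<-15)&(X>-65)&(abs(Y)<35)&(Z>12);v,u=np.nonzero(bl);print('tongue',bl.sum(),u.min(),u.max(),v.min(),v.max(),X[bl].min(),X[bl].max(),Z[bl].min(),Z[bl].max())
cu=int(np.median(u))
for uu in (cu-8,cu,cu+8): print([(vv,*np.round([X[vv,uu],Y[vv,uu],Z[vv,uu]]).astype(int).tolist(),im[vv,uu].tolist()) for vv in range(v.min()-20,v.max()+14,3)])
h=ok&(Z>41)&(Z<51)&(abs(X)<40)&(abs(Y)<45);print('top',rect(Q,h),np.median(Z[h]))
print('minus edge X at Y=+-60',[np.min(X[ok&(abs(Y-y)<3)&(Z>6)&(Z<20)&(X>-70)]) for y in (-60,60)])
E
```

```text
t 29.05 pos [433.9 201.7 136.8] R [[0.961, 0.276, 0.001], [0.276, -0.961, -0.0], [0.001, 0.001, -1.0]] F [ 0.5 -0.4 -0.4] w 84.91132386953544 0.0 q [-57.  27.  43. 115. -25.  47. -74.]
rail all (((-14.702642440795898, -2.6321029663085938), (161.19332885742188, 87.54178619384766), 85.36024475097656), 20051)
tongue 1331 283 349 76 97 -46.87306576601506 -30.958974679225655 19.981785507654102 42.140803120733395
[(56, -20, -5, 47, [37, 40, 41]), (59, -22, -5, 46, [40, 38, 41]), (62, -24, -5, 46, [25, 26, 26]), (65, -25, -5, 37, [14, 15, 13]), (68, -25, -5, 15, [45, 132, 137]), (71, -27, -5, 17, [61, 175, 184]), (74, -29, -6, 13, [70, 190, 187]), (77, -32, -5, 22, [97, 46, 25]), (80, -34, -5, 26, [97, 46, 25]), (83, -37, -5, 32, [97, 46, 25]), (86, -39, -5, 36, [97, 46, 24]), (89, -41, -5, 41, [132, 61, 29]), (92, -43, -5, 39, [122, 57, 29]), (95, -45, -5, 35, [184, 103, 58]), (98, -47, -6, 11, [59, 61, 61]), (101, -50, -6, 17, [59, 59, 60]), (104, -52, -6, 18, [62, 60, 61]), (107, -55, -6, 4, [169, 146, 92]), (110, -57, -6, 2, [168, 143, 91])]
[(56, -20, 1, 47, [38, 41, 42]), (59, -22, 1,
[... 725 characters left out ...]
 [50, 136, 141]), (71, -27, 7, 15, [68, 185, 186]), (74, -29, 7, 17, [69, 189, 185]), (77, -32, 7, 23, [96, 45, 25]), (80, -34, 7, 27, [97, 46, 24]), (83, -37, 7, 32, [98, 46, 25]), (86, -39, 7, 37, [96, 46, 24]), (89, -41, 7, 41, [137, 64, 30]), (92, -43, 7, 39, [148, 75, 40]), (95, -45, 7, 35, [186, 105, 59]), (98, -47, 8, 14, [52, 53, 51]), (101, -50, 8, 16, [66, 67, 64]), (104, -52, 8, 17, [65, 64, 62]), (107, -55, 8, 2, [166, 143, 90]), (110, -57, 8, 3, [165, 142, 89])]
top (((-4.974916458129883, 2.1664257049560547), (62.41649627685547, 39.585601806640625), 89.83960723876953), 5158) 46.4688661107284
minus edge X at Y=+-60 [np.float64(-53.896571312766845), np.float64(-52.24330734374044)]
```

The tongue is at rest over the foot, which is down, and the lamp is level with its tubes home. Handing in.

```bash
python3 -c "
from cell import bot
print(bot.hand_in())"
```

```text
the job is handed in; nothing more can be done
None
```

I handed the job in at about 29 s; the hand-in call gave no verdict. By my depth measurements the lamp sits level on the rail with its lip under the bar, its foot under the tongue (back at rest) and both tubes home. It is about 3 mm off centre towards the bar, at the edge of the stated range, and the bystanders were not re-checked by camera.

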